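# Change over the spa-stone warmer on the hotel vanity

## Robot

A 7-joint arm with a two-finger parallel gripper is mounted at the origin on the work surface. World frame = base frame: x ahead of the robot, y to its left, z up, the work surface at z = 0. Lengths are in m, angles in rad, forces in N, time in s.
With the tool pointing down it reaches from about 0.4 to 0.85 m from the base axis. Payload 10.4 kg.
Tool frame: the origin (TCP) lies at the very end of the fingers, on their centre line; the grasp point (between the pads) lies 19 mm behind it; z points along the fingers, y is the line along which they close (so a half turn about z gives the same grasp; the last joint's range is limited). The gripper opens to 87 mm and grips with 3 to 60 N. Pads are 19 mm wide; open, the fingers measure 117 mm over their backs; the gripper's body (75 mm by 190 mm) begins 51 mm behind the grasp point.
Start: joints at [1.158, 0.332, -0.065, 1.46, 0.022, 1.35, -0.088], TCP at [0.238, -0.578, 0.223] pointing down, gripper open.
Joint ranges: [-2.6, 2.6], [-0.5, 2.12], [-1.47, 1.34], [0.16, 2.42], [-1.27, 4.41], [0.06, 2.06], [-2.6, 2.6]. Speed limits (rad/s): [2.22, 2.22, 2.79, 2.79, 3.14, 3.14, 3.14].

## Interface

Orientations are given as a unit quaternion [x, y, z, w].
In Python, from bench import * gives the robot as it stands.
- The arm moves only by the tool carry_out, never from a script. Its argument "deltas" is a list of rows, each an object with "hand": the finger opening in mm, from 0 to 87; "dp": the shift along the tool's x, y, z each as a share of 250 mm, from -1 to 1, a list of three; "spin": the turn about the tool's z as a share of pi rad, from -1 to 1. In form: [{"hand": hand, "dp": [dx, dy, dz], "spin": spin}, ...]. A call has 1 to 20 rows; each row is the pose to reach, as a shift and turn from the pose commanded when the call began, along the tool's axes at that moment, turning the shorter way round; what a row does not reach only later rows make up. A row lasts 1/10 s, in which the tool goes at most 50 mm and 8.59 degrees, less where a joint would pass 70% of its speed; a pose out of reach is approached as far as the arm can. A call with a number of a shift or a turn outside -1 to 1 is refused whole. A call with a gripper value outside its range is refused whole. The fingers move at their own pace and stop on an object; "force" is the grip in N (left out, the last holds). Time passes only in rows, so rows that repeat a pose let the fingers close. It gives the time, the measured TCP pose, the force, the opening and the grip force at its end, in the units of the state.
- read_state(): the state, without advancing time (a new reading comes with each control period).
- camera(name): name is "scene" or "top"; returns the picture (400x640x3 uint8, red, green, blue); there is no depth.
- get_calibration(name): a dict with "fx", "fy", "cx", "cy" (pixels), "R" (3x3) and "t" (3): a world point X has camera coordinates R X + t. Camera axes: x right, y down, z forward; pixel columns grow to the right and rows downward; lengths in m; the calibration is good to about 2 mm. A picture is of the moment at which its call begins. get_calibration takes no time and is no camera call.
- close_job(): hands the job in; it is judged then, once.
The state is a dict: "time": time; "joint_positions": joint angles; "joint_vel": joint speeds; "joint_torque": joint torques, N m; "ee_pos": TCP position; "eef_rot": TCP orientation; "ft_force": force on the tool from outside, world axes, zero at the start; "torque": the same for the moment, N m; "width": finger opening in m; "grip_force": force on a finger pad.
Only numpy, scipy, OpenCV 4.12 (cv2) and the standard library are available. Lean on these libraries where they do the work, as an engineer would, in place of code of your own. Each camera call takes 0.05 s, during which the arm holds its last target. There are 200 camera calls.

## Task

The stone warmer in the vanity top has finished its two oblong stones and is still switched on. Switch it off at its toggle isolator, slide both oblong stones off the pale warming plate onto the cork mat and slide every round stone wholly onto the plate - keep all the stones flat on the counter, never lift or tip them - then switch the isolator back on and press the start pedal right down to its stop for a moment and let it up. Leave everything else where it stands; if something slips out of place, put it right.

Things in the scene. Friction and masses are not known exactly. Their poses are not given: they have to be found in the camera images.
- plate: fixed pale grey ceramic-glass rectangular warming plate, 190 mm along its x, 220 mm along its y, with a thin dark border around it, flush with the counter (nothing to climb: stones slide straight on); origin at its centre, z = counter height
- mat: fixed rectangular cork mat, 250 mm along its x, 160 mm along its y, flush with the counter like the plate, to the right of the plate; origin at its centre
- isolator: fixed white isolator housing beyond the plate, 85 mm along its x, 60 mm along its y, 30 mm high; origin at the centre of its underside. The toggle pivots at the centre of its top and swings along the housing's x. A small steel stud on the top marks the ON (+x) end
- toggle (a joint): angle of the toggle: 0 = OFF (leaning 0.6 rad from upright towards the housing's -x), 0.6 = upright, 1.2 = ON (leaning 0.6 rad towards its +x). Over-centre: once pushed past upright it falls to its end stop by itself and stays; a push of under 2 N moves it. On at the start
- toggle_tip (a point): top end of the toggle, 72 mm from the pivot; the toggle is a 12 mm steel rod with a black block 18 mm (along the swing) x 36 mm (across) x 18 mm at its end; about 90 mm above the counter when leaning, 102 mm when upright
- pedal_base: fixed dark steel base of the start pedal beyond the plate, 110 mm along its x, 80 mm wide; origin at the centre of its underside. The pedal is an aluminium plate with a rubber pad, 95 mm long, 60 mm wide, hinged at the base's +x end, its free end raised towards -x (the robot's side)
- pedal (a joint): pedal angle: 0 = up, grows as it is pressed, 0.22 = down on its stop; a spring takes about 2.5 N to start and 7 N at the stop at the pad and lifts it again
- pedal_pad (a point): the point to press on the pedal's upper face, 75 mm from the hinge; about 39 mm above the counter when up, and 16 mm lower at the stop
- stone1: loose flat round basalt stone, dark grey, 54 mm diameter, 24 mm high, about 0.15 kg; origin at the centre of its underside. Two to four of the stones stone1..stone4 are present, all to the left of the plate at the start; absent ones read None
- stone2: loose flat round basalt stone, dark grey, 54 mm diameter, 24 mm high, about 0.15 kg; origin at the centre of its underside. Two to four of the stones stone1..stone4 are present, all to the left of the plate at the start; absent ones read None
- stone3: loose flat round basalt stone, dark grey, 54 mm diameter, 24 mm high, about 0.15 kg; origin at the centre of its underside. Two to four of the stones stone1..stone4 are present, all to the left of the plate at the start; absent ones read None
- stone4: loose flat round basalt stone, dark grey, 54 mm diameter, 24 mm high, about 0.15 kg; origin at the centre of its underside. Two to four of the stones stone1..stone4 are present, all to the left of the plate at the start; absent ones read None
- slab1: loose oblong basalt stone, dark grey, 90 mm along its x, 48 mm along its y, 24 mm high, about 0.28 kg; origin at the centre of its underside; both oblong stones (slab1, slab2) lie on the plate at the start
- slab2: loose oblong basalt stone, dark grey, 90 mm along its x, 48 mm along its y, 24 mm high, about 0.28 kg; origin at the centre of its underside; both oblong stones (slab1, slab2) lie on the plate at the start
- tumbler1: bystander, to be left alone: upturned clear glass tumbler, 68 mm wide at the foot, 90 mm high; origin at the centre of its underside
- tumbler2: bystander, to be left alone: upturned clear glass tumbler, 68 mm wide at the foot, 90 mm high; origin at the centre of its underside
- jar: bystander, to be left alone: small white cream jar, 36 mm diameter, 36 mm high, among the round stones; origin at the centre of its underside
- soap: bystander, to be left alone: paper-wrapped soap, 70 x 45 x 20 mm, long side along its x; origin at the centre of its underside
- lotion: bystander, to be left alone: small grey lotion bottle, 36 mm diameter, 110 mm high; origin at the centre of its underside
- shampoo: bystander, to be left alone: small clear shampoo bottle, 36 mm diameter, 110 mm high; origin at the centre of its underside
- soapdish: bystander, to be left alone: white soap dish with a soap, 120 x 85 x 30 mm, long side along its x; origin at the centre of its underside
Not all that is in view belongs to the job. Leave any blue or turquoise look-alike of the slab2 alone.

How it is judged:
By the outcome, as a careful person would: the job done as asked, in the order asked, and still so for the second after the job is handed in, with the robot touching nothing.
Of stone1, stone2, stone3, stone4 only 2 to 4 are there at a start; the rules pass over those that are not, and their reading is None.
At some moment in a run one of stone1, stone2, stone3, stone4, slab1, slab2 may be knocked a few centimetres aside while the robot is not near it.
Once in a run the grip may slacken for a moment while it holds something.
It also fails if it takes over 210 s, if anything falls off the work surface, if the arm or the gripper's body presses on something with over 40 N, if the wrist force passes 120 N, or if a joint passes its speed limit or range.

## Working session

There is one attempt and no reset: what is moved stays moved. The work goes in short steps, Python scripts to look and compute and a tool call to move; the robot and the scene stay as the last step left them, time stands still between calls to the robot, and variables do not carry over. Pictures are saved under pics/ and viewed, at most 14 in all, crops included, and the job is handed in when it is done.

Besides the shell and the picture viewer there is one more tool, called after "Request:" as a command line: name --argument value ..., lists and objects as JSON in quotes. carry_out: Moves the arm, as the interface text tells. Its arguments: {"type":"object","properties":{"deltas":{"type":"array","items":{"type":"object","properties":{"hand":{"type":"number"},"dp":{"type":"array","items":{"type":"number","minimum":-1,"maximum":1}},"spin":{"type":"number","minimum":-1,"maximum":1}}}},"force":{"type":"number"}},"required":["deltas"]}

```bash
mkdir -p pics; ls; python3 - <<'E'
from bench import *
import cv2
for n in ("top","scene"):
    cv2.imwrite(f"pics/{n}0.png",cv2.resize(camera(n)[:,:,::-1],(800,500),interpolation=cv2.INTER_CUBIC))
    print(n,get_calibration(n))
print(read_state())
E
```

```text
pics
top {'fx': 411.64755742308495, 'fy': 411.64755742308495, 'cx': 321.33094655680594, 'cy': 199.6412288490711, 'R': array([[-6.74118841e-04, -9.99946256e-01,  1.03455733e-02],
       [-9.85070626e-01, -1.11696550e-03, -1.72147070e-01],
       [ 1.72149374e-01, -1.03071680e-02, -9.85016931e-01]]), 't': array([-0.04929765,  0.48769012,  1.11595558])}
scene {'fx': 433.0266305618764, 'fy': 433.0266305618764, 'cx': 317.12036805450447, 'cy': 203.37718992223455, 'R': array([[ 0.1815031 ,  0.98321478,  0.01858295],
       [ 0.64555713, -0.10487337, -0.75647708],
       [-0.74183058,  0.14929929, -0.65375615]]), 't': array([-0.05494954, -0.24426291,  1.56142094])}
{'time': 0.1, 'joint_positions': array([ 1.15840706,  0.33276773, -0.06470361,  1.46085236,  0.0216261 ,
        1.34986863, -0.08850857]), 'joint_vel': array([-0.00122507, -0.00123047,  0.0002537 , -0.00313252, -0.00066944,
       -0.00170558, -0.00048881]), 'joint_torque': array([ 2.24905561e-03, -6.24546075e+01,  2.51232827e-02, -3.90718281e+01,
       -6.14722073e-02,  3.66427365e-02,  9.44788985e-05]), 'ee_pos': array([ 0.23736119, -0.57781452,  0.22186145]), 'eef_rot': array([ 9.81065998e-01,  1.93672784e-01, -1.54151826e-04, -5.79755908e-04]), 'ft_force': array([-0.17409466, -0.25937103, -1.28585538]), 'torque': array([0.05841433, 0.02117781, 0.0357579 ]), 'grip_force': 0.0, 'width': 0.08692462591012229}
```

View pics/top0.png

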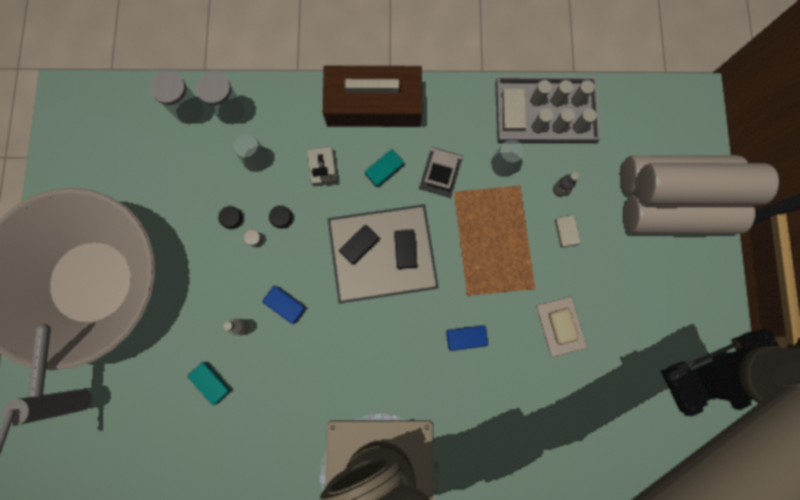

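View pics/scene0.png

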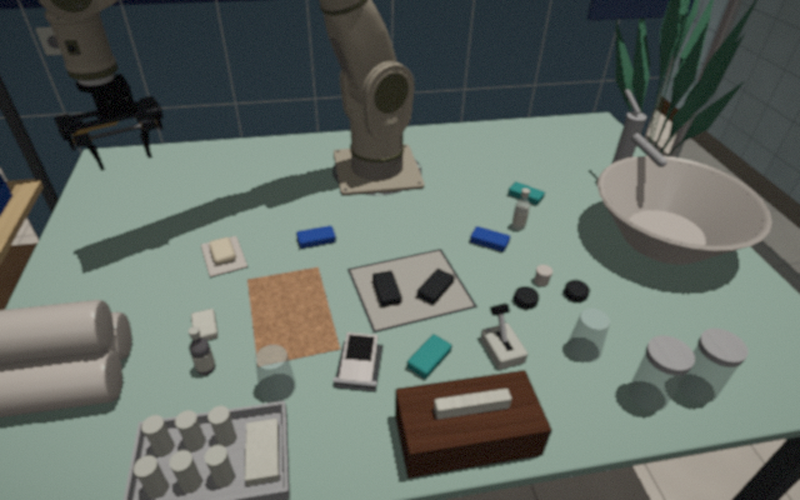

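```bash
cat >h.py <<'E'
from bench import *
import cv2, numpy as np
from scipy.spatial.transform import Rotation as Ro
def px2w(name,u,v,z=0.):
    c=get_calibration(name);R=np.array(c["R"]);t=np.array(c["t"])
    d=R.T@np.array([(u-c["cx"])/c["fx"],(v-c["cy"])/c["fy"],1]);o=-R.T@t
    return o+d*(z-o[2])/d[2]
def w2px(name,X):
    c=get_calibration(name);p=np.array(c["R"])@np.array(X)+c["t"]
    return np.array([c["fx"]*p[0]/p[2]+c["cx"],c["fy"]*p[1]/p[2]+c["cy"]])
def crop(name,u0,v0,w,h,k,fn,im=None):
    im=camera(name) if im is None else im
    o=cv2.resize(im[v0:v0+h,u0:u0+w,::-1],None,fx=k,fy=k,interpolation=cv2.INTER_CUBIC)
    o=cv2.convertScaleAbs(o,alpha=1.6,beta=15)
    cv2.imwrite("pics/"+fn,o)
E
python3 - <<'E'
from h import *
im=camera("top")
crop("top",165,110,200,140,4,"c1.png",im)
crop("top",245,110,200,140,4,"c2.png",im)
E
```

```text
(no output)
```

View pics/c1.png

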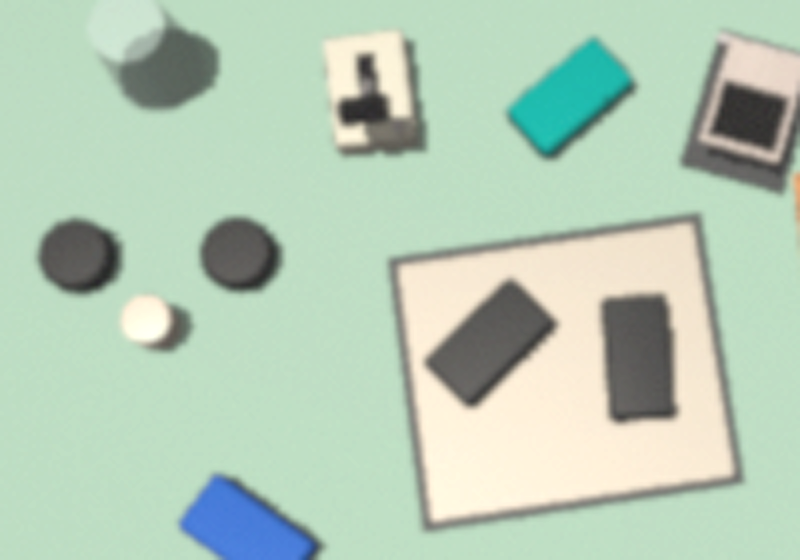

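View pics/c2.png

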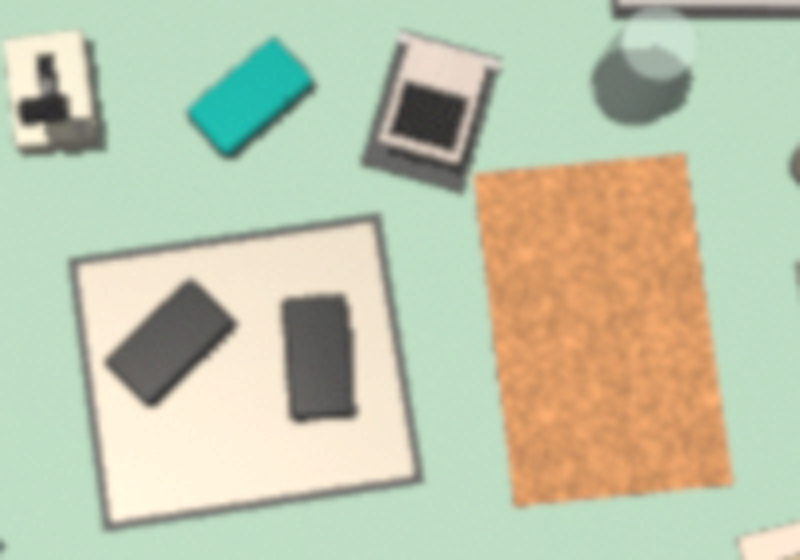

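```bash
python3 - <<'E'
from h import *
np.set_printoptions(precision=4,suppress=True)
def g(o,pts,z):
    return np.array([px2w("top",o+u/4,110+v/4,z) for u,v in pts])
def show(n,P): print(n,P[:,:2].tolist() and np.round(P[:,:2],4).tolist(),'mean',P.mean(0)[:2])
show('plate',g(165,[(393,262),(698,217),(738,480),(428,525)],0))
show('mat',g(245,[(475,175),(685,155),(732,485),(515,506)],0))
show('iso top',g(165,[(325,40),(405,30),(415,145),(338,152)],.03))
show('block',g(165,[(362,108)],.095))
show('blockends',g(165,[(340,112),(386,104)],.095))
show('pedal base',g(245,[(400,30),(500,65),(465,190),(362,163)],0.005))
show('pad',g(245,[(430,118)],.039))
show('padc',g(245,[(405,83),(468,97),(455,150),(390,134)],.037))
show('slabA',g(165,[(512,281),(555,324),(472,406),(426,362)],.024))
show('slabB',g(165,[(604,298),(665,295),(675,413),(613,419)],.024))
show('stones',g(165,[(76,253),(237,252)],.024))
show('jar',g(165,[(147,318)],.036))
show('blueL',g(165,[(215,475),(320,545),(180,522)],.02))
show('teal',g(245,[(272,38),(315,85),(228,157),(188,113)],.02))
show('tumb',g(245,[(640,90)],.0))
print(read_state()['ee_pos'])
E
```

```text
plate [[0.5671, 0.1214], [0.6017, -0.1036], [0.4063, -0.1308], [0.374, 0.0918]] mean [ 0.4873 -0.0053]
mat [[0.6341, -0.1762], [0.65, -0.3337], [0.4028, -0.3577], [0.3876, -0.2004]] mean [ 0.5186 -0.267 ]
iso top [[0.7273, 0.1712], [0.7352, 0.1127], [0.6473, 0.1034], [0.6419, 0.1592]] mean [0.6879 0.1366]
block [[0.6534, 0.1325]] mean [0.6534 0.1325]
blockends [[0.6505, 0.1476], [0.6563, 0.1161]] mean [0.6534 0.1318]
pedal base [[0.7457, -0.1211], [0.7183, -0.196], [0.6212, -0.168], [0.6417, -0.0918]] mean [ 0.6817 -0.1442]
pad [[0.6654, -0.1397]] mean [ 0.6654 -0.1397]
padc [[0.6926, -0.122], [0.6821, -0.1678], [0.642, -0.1577], [0.6539, -0.1107]] mean [ 0.6677 -0.1396]
slabA [[0.5476, 0.0322], [0.5161, 0.001], [0.4566, 0.0596], [0.4883, 0.0929]] mean [0.5021 0.0465]
slabB [[0.5352, -0.0341], [0.5374, -0.078], [0.4517, -0.0847], [0.4473, -0.0406]] mean [ 0.4929 -0.0593]
stones [[0.5677, 0.3464], [0.5687, 0.2307]] mean [0.5682 0.2886]
jar [[0.5176, 0.2896]] mean [0.5176 0.2896]
blueL [[0.4078, 0.2407], [0.3585, 0.1651], [0.3746, 0.2639]] mean [0.3803 0.2232]
teal [[0.7333, -0.0248], [0.6969, -0.0567], [0.6415, 0.0071], [0.675, 0.0368]] mean [ 0.6867 -0.0094]
tumb [[0.7007, -0.3018]] mean [ 0.7007 -0.3018]
[ 0.2374 -0.5779  0.222 ]
```

```bash
cat >>h.py <<'E'
def plan(*targets):
    """world targets (x,y,z,yawdeg of tool x) -> dp/spin relative to the measured pose"""
    s=read_state();Rm=Ro.from_quat(s["eef_rot"]).as_matrix();p=np.array(s["ee_pos"])
    y0=np.degrees(np.arctan2(Rm[1,0],Rm[0,0]))
    print("at",np.round(p,4),"yaw",round(y0,1),"t",s["time"],"w",round(s["width"],4),"F",np.round(s["ft_force"],1),"q7",round(s["joint_positions"][6],2))
    for x,y,z,w in targets:
        d=Rm.T@(np.array([x,y,z])-p); a=-((w-y0+180)%360-180)
        print((x,y,z,w),"dp",np.round(d/.25,3).tolist(),"spin",round(a/180,4),"rows>=",int(np.ceil(max(np.linalg.norm(d)/.05,abs(a)/8.59))))
E
python3 -c "
from h import *
plan((.45,-.25,.22,90),(.59,.13,.2,180),(.34,-.35,.22,90))
print(px2w('top',245/1.25,155/1.25,.0),px2w('top',567/1.25,185/1.25,.05))"
```

```text
at [ 0.2374 -0.5779  0.222 ] yaw 22.3 t 0.15 w 0.087 F [-0.3 -0.2 -0.6] q7 -0.09
(0.45, -0.25, 0.22, 90) dp [1.285, -0.89, 0.009] spin -0.3759 rows>= 8
(0.59, 0.13, 0.2, 180) dp [2.381, -2.083, 0.09] spin -0.8759 rows>= 19
(0.34, -0.35, 0.22, 90) dp [0.726, -0.687, 0.008] spin -0.3759 rows>= 8
[0.72554822 0.32699856 0.        ] [ 0.6372084  -0.42864896  0.05      ]
```

Request:
carry_out --deltas '[{"dp": [0.73,-0.69,0],"spin": -0.376,"hand": 0},{"dp": [0.73,-0.69,0],"spin": -0.376,"hand": 0},{"dp": [0.73,-0.69,0],"spin": -0.376,"hand": 0},{"dp": [0.73,-0.69,0],"spin": -0.376,"hand": 0},{"dp": [0.73,-0.69,0],"spin": -0.376,"hand": 0},{"dp": [0.73,-0.69,0],"spin": -0.376,"hand": 0},{"dp": [0.73,-0.69,0],"spin": -0.376,"hand": 0},{"dp": [0.73,-0.69,0],"spin": -0.376,"hand": 0},{"dp": [0.73,-0.69,0],"spin": -0.376,"hand": 0}]'

```text
time: 1.05
ee_pos: [0.3407, -0.3491, 0.2224]
eef_rot: [0.706, 0.708, -0.0, -0.0]
ft_force: [0.6, -0.0, 0.1]
width: 0.0229
grip_force: 0.0
```

```bash
python3 -c "
from h import *
plan((.50,-.12,.2,150),(.58,.13,.2,185))"
```

```text
at [ 0.3407 -0.3491  0.2224] yaw 90.1 t 1.05 w 0.0229 F [ 0.6 -0.   0.1] q7 0.7
(0.5, -0.12, 0.2, 150) dp [0.915, 0.64, 0.09] spin -0.3325 rows>= 7
(0.58, 0.13, 0.2, 185) dp [1.914, 0.962, 0.09] spin -0.527 rows>= 12
```

Request:
carry_out --deltas '[{"dp": [0.92,0.64,0.09],"spin": -0.33,"hand": 0},{"dp": [0.92,0.64,0.09],"spin": -0.33,"hand": 0},{"dp": [0.92,0.64,0.09],"spin": -0.33,"hand": 0},{"dp": [0.92,0.64,0.09],"spin": -0.33,"hand": 0},{"dp": [0.92,0.64,0.09],"spin": -0.33,"hand": 0},{"dp": [0.92,0.64,0.09],"spin": -0.33,"hand": 0},{"dp": [0.92,0.64,0.09],"spin": -0.33,"hand": 0},{"dp": [0.92,0.64,0.09],"spin": -0.33,"hand": 0}]'

```text
time: 1.85
ee_pos: [0.5009, -0.1184, 0.1997]
eef_rot: [0.264, 0.965, 0.0, -0.0]
ft_force: [0.1, -0.6, -0.2]
width: 0.0007
grip_force: 0.0
```

```bash
python3 -c "
from h import *
plan((.59,.11,.2,188),(.59,.124,.08,188))"
```

```text
at [ 0.5009 -0.1184  0.1997] yaw 149.4 t 1.85 w 0.0007 F [ 0.1 -0.6 -0.2] q7 1.11
(0.59, 0.11, 0.2, 188) dp [0.158, 0.968, -0.001] spin -0.2143 rows>= 5
(0.59, 0.124, 0.08, 188) dp [0.186, 1.016, 0.479] spin -0.2143 rows>= 6
```

Request:
carry_out --deltas '[{"dp": [0.18,1.0,0],"spin": -0.214},{"dp": [0.18,1.0,0],"spin": -0.214},{"dp": [0.18,1.0,0],"spin": -0.214},{"dp": [0.18,1.0,0],"spin": -0.214},{"dp": [0.18,1.0,0],"spin": -0.214},{"dp": [0.18,1.0,0],"spin": -0.214},{"dp": [0.18,1.0,0.2],"spin": -0.214},{"dp": [0.18,1.0,0.48],"spin": -0.214},{"dp": [0.18,1.0,0.48],"spin": -0.214},{"dp": [0.18,1.0,0.48],"spin": -0.214}]'

```text
schema error: expected keys hand, dp, spin
```

```bash
python3 -c "
from h import *
plan((.63,.13,.08,188),(.66,.135,.08,188),(.695,.139,.08,188))"
```

```text
at [ 0.5009 -0.1184  0.1997] yaw 149.4 t 1.85 w 0.0007 F [ 0.1 -0.6 -0.2] q7 1.11
(0.63, 0.13, 0.08, 188) dp [0.06, 1.118, 0.479] spin -0.2143 rows>= 7
(0.66, 0.135, 0.08, 188) dp [-0.033, 1.196, 0.479] spin -0.2143 rows>= 7
(0.695, 0.139, 0.08, 188) dp [-0.145, 1.281, 0.479] spin -0.2143 rows>= 7
```

Request:
carry_out --deltas '[{"hand": 0,"dp": [0.18,1.0,0],"spin": -0.214},{"hand": 0,"dp": [0.18,1.0,0],"spin": -0.214},{"hand": 0,"dp": [0.18,1.0,0],"spin": -0.214},{"hand": 0,"dp": [0.18,1.0,0],"spin": -0.214},{"hand": 0,"dp": [0.18,1.0,0],"spin": -0.214},{"hand": 0,"dp": [0.18,1.0,0],"spin": -0.214},{"hand": 0,"dp": [0.18,1.0,0.2],"spin": -0.214},{"hand": 0,"dp": [0.18,1.0,0.48],"spin": -0.214},{"hand": 0,"dp": [0.18,1.0,0.48],"spin": -0.214},{"hand": 0,"dp": [0.18,1.0,0.48],"spin": -0.214}]'

```text
time: 2.85
ee_pos: [0.5872, 0.1167, 0.0766]
eef_rot: [-0.065, 0.998, -0.001, -0.003]
ft_force: [-0.4, -0.5, 0.5]
width: 0.0003
grip_force: 0.0
```

```bash
python3 -c "
from h import *
plan((.63,.13,.08,188),(.66,.135,.08,188),(.695,.139,.08,188))"
```

```text
at [0.5872 0.1167 0.0766] yaw -172.5 t 2.85 w 0.0003 F [-0.4 -0.5  0.5] q7 1.16
(0.63, 0.13, 0.08, 188) dp [-0.177, 0.031, -0.015] spin -0.0028 rows>= 1
(0.66, 0.135, 0.08, 188) dp [-0.298, 0.035, -0.016] spin -0.0028 rows>= 2
(0.695, 0.139, 0.08, 188) dp [-0.439, 0.032, -0.016] spin -0.0028 rows>= 3
```

Request:
carry_out --deltas '[{"hand": 0,"dp": [-0.12,0.03,-0.01],"spin": 0},{"hand": 0,"dp": [-0.16,0.03,-0.01],"spin": 0},{"hand": 0,"dp": [-0.2,0.03,-0.01],"spin": 0},{"hand": 0,"dp": [-0.24,0.03,-0.01],"spin": 0},{"hand": 0,"dp": [-0.28,0.03,-0.01],"spin": 0},{"hand": 0,"dp": [-0.32,0.03,-0.01],"spin": 0},{"hand": 0,"dp": [-0.36,0.03,-0.01],"spin": 0},{"hand": 0,"dp": [-0.4,0.03,-0.01],"spin": 0},{"hand": 0,"dp": [-0.43,0.03,-0.01],"spin": 0},{"hand": 0,"dp": [-0.43,0.03,-0.01],"spin": 0},{"hand": 0,"dp": [-0.2,0.03,-0.05],"spin": 0},{"hand": 0,"dp": [0.0,0.03,-0.3],"spin": 0},{"hand": 0,"dp": [0.1,0.03,-0.48],"spin": 0},{"hand": 0,"dp": [0.4,0.03,-0.48],"spin": 0},{"hand": 0,"dp": [0.4,0.03,-0.48],"spin": 0},{"hand": 60,"dp": [0.4,0.03,-0.48],"spin": 0}]'

```text
time: 4.45
ee_pos: [0.4855, 0.1123, 0.2025]
eef_rot: [-0.07, 0.998, -0.003, 0.002]
ft_force: [1.0, 1.0, 1.0]
width: 0.0037
grip_force: 0.0
```

```bash
python3 -c "
from h import *
crop('top',225,100,200,140,4,'c3.png')
plan((.493,-.0595,.1,184.5),(.493,-.0595,.004,184.5))"
```

```text
at [0.4876 0.1119 0.2018] yaw -172.1 t 4.5 w 0.0067 F [-0.4 -0.4 -0.2] q7 1.3
(0.493, -0.0595, 0.1, 184.5) dp [0.074, -0.68, 0.41] spin 0.0189 rows>= 4
(0.493, -0.0595, 0.004, 184.5) dp [0.075, -0.678, 0.794] spin 0.0189 rows>= 6
```

View pics/c3.png

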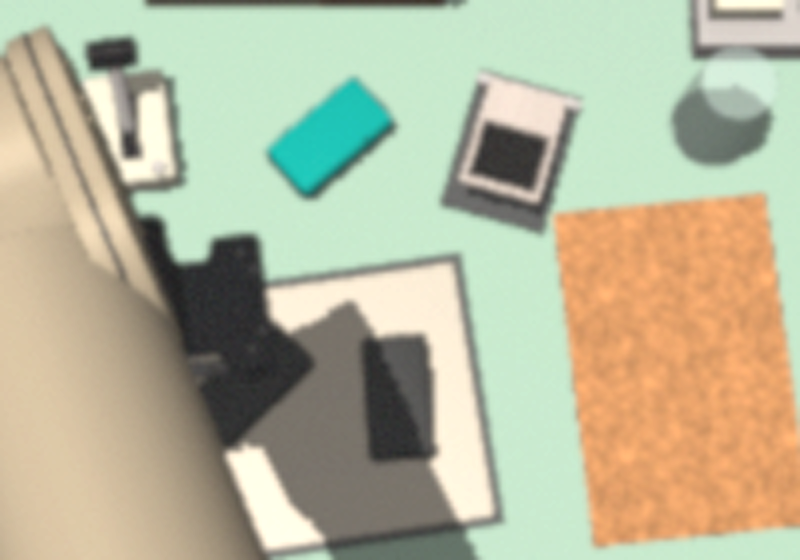

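Request:
carry_out --deltas '[{"hand": 68,"dp": [0.08,-0.68,0],"spin": 0.019},{"hand": 68,"dp": [0.08,-0.68,0],"spin": 0.019},{"hand": 68,"dp": [0.08,-0.68,0],"spin": 0.019},{"hand": 68,"dp": [0.08,-0.68,0.3],"spin": 0.019},{"hand": 68,"dp": [0.08,-0.68,0.5],"spin": 0.019},{"hand": 68,"dp": [0.08,-0.68,0.5],"spin": 0.019},{"hand": 68,"dp": [0.08,-0.68,0.5],"spin": 0.019},{"hand": 68,"dp": [0.08,-0.68,0.5],"spin": 0.019}]'

```text
time: 5.3
ee_pos: [0.4933, -0.0581, 0.0754]
eef_rot: [-0.039, 0.999, 0.001, -0.0]
ft_force: [-0.2, 0.6, 0.9]
width: 0.0652
grip_force: 0.0
```

```bash
python3 -c "
from h import *
plan((.493,-.0595,.005,184.5))"
```

```text
at [ 0.4933 -0.0581  0.0754] yaw -175.5 t 5.3 w 0.0652 F [-0.2  0.6  0.9] q7 1.51
(0.493, -0.0595, 0.005, 184.5) dp [0.002, -0.006, 0.282] spin 0.0002 rows>= 2
```

Request:
carry_out --force 8 --deltas '[{"hand": 68,"dp": [0,-0.006,0.1],"spin": 0},{"hand": 68,"dp": [0,-0.006,0.18],"spin": 0},{"hand": 68,"dp": [0,-0.006,0.25],"spin": 0},{"hand": 68,"dp": [0,-0.006,0.282],"spin": 0},{"hand": 68,"dp": [0,-0.006,0.282],"spin": 0},{"hand": 44,"dp": [0,-0.006,0.282],"spin": 0},{"hand": 44,"dp": [0,-0.006,0.282],"spin": 0},{"hand": 44,"dp": [0,-0.006,0.282],"spin": 0},{"hand": 44,"dp": [0,-0.006,0.282],"spin": 0},{"hand": 44,"dp": [0,-0.006,0.282],"spin": 0},{"hand": 44,"dp": [0,-0.006,0.282],"spin": 0}]'

```text
time: 6.4
ee_pos: [0.4935, -0.0593, 0.0053]
eef_rot: [-0.04, 0.999, 0.0, 0.001]
ft_force: [-1.2, 3.4, 7.6]
width: 0.0485
grip_force: 8.0
```

```bash
python3 -c "
from h import *
plan((.578,-.261,.005,184.5))"
```

```text
at [ 0.4935 -0.0593  0.0053] yaw -175.5 t 6.4 w 0.0485 F [-1.2  3.4  7.6] q7 1.44
(0.578, -0.261, 0.005, 184.5) dp [-0.273, -0.831, 0.001] spin 0.0003 rows>= 5
```

Request:
carry_out --deltas '[{"hand": 44,"dp": [-0.01,-0.03,0],"spin": 0},{"hand": 44,"dp": [-0.03,-0.09,0],"spin": 0},{"hand": 44,"dp": [-0.05,-0.15,0],"spin": 0},{"hand": 44,"dp": [-0.07,-0.21,0],"spin": 0},{"hand": 44,"dp": [-0.09,-0.27,0],"spin": 0},{"hand": 44,"dp": [-0.11,-0.33,0],"spin": 0},{"hand": 44,"dp": [-0.13,-0.39,0],"spin": 0},{"hand": 44,"dp": [-0.15,-0.45,0],"spin": 0},{"hand": 44,"dp": [-0.17,-0.51,0],"spin": 0},{"hand": 44,"dp": [-0.19,-0.57,0],"spin": 0},{"hand": 44,"dp": [-0.21,-0.63,0],"spin": 0},{"hand": 44,"dp": [-0.23,-0.69,0],"spin": 0},{"hand": 44,"dp": [-0.25,-0.75,0],"spin": 0},{"hand": 44,"dp": [-0.265,-0.8,0],"spin": 0},{"hand": 44,"dp": [-0.273,-0.83,0],"spin": 0},{"hand": 44,"dp": [-0.273,-0.83,0],"spin": 0},{"hand": 44,"dp": [-0.273,-0.83,0],"spin": 0}]'

```text
time: 8.1
ee_pos: [0.5782, -0.2616, 0.0054]
eef_rot: [-0.039, 0.999, -0.0, 0.001]
ft_force: [0.7, 1.4, 4.6]
width: 0.048
grip_force: 8.0
```

```bash
python3 -c "
from h import *
plan((.578,-.261,.005,184.5))"
```

```text
at [ 0.5782 -0.2616  0.0054] yaw -175.5 t 8.1 w 0.048 F [0.7 1.4 4.6] q7 1.75
(0.578, -0.261, 0.005, 184.5) dp [0.001, 0.003, 0.002] spin 0.0001 rows>= 1
```

Release, rise, then travel over slab A (yaw 135).

Request:
carry_out --deltas '[{"hand": 64,"dp": [0,0,0],"spin": 0},{"hand": 64,"dp": [0,0,0],"spin": 0},{"hand": 64,"dp": [0,0,0],"spin": 0},{"hand": 64,"dp": [0,0,0],"spin": 0},{"hand": 64,"dp": [0,0,-0.1],"spin": 0},{"hand": 64,"dp": [0,0,-0.3],"spin": 0},{"hand": 64,"dp": [0,0,-0.5],"spin": 0},{"hand": 68,"dp": [0.2,0.6,-0.5],"spin": 0.275},{"hand": 68,"dp": [0.2,0.9,-0.5],"spin": 0.275},{"hand": 68,"dp": [0.2,0.9,-0.5],"spin": 0.275},{"hand": 68,"dp": [0.2,0.9,-0.5],"spin": 0.275},{"hand": 68,"dp": [0.2,0.9,-0.5],"spin": 0.275},{"hand": 68,"dp": [0.2,0.9,-0.5],"spin": 0.275},{"hand": 68,"dp": [0.2,0.9,-0.5],"spin": 0.275},{"hand": 68,"dp": [0.2,0.9,-0.5],"spin": 0.275}]'

```text
time: 9.6
ee_pos: [0.5098, -0.0419, 0.1296]
eef_rot: [0.381, 0.924, -0.0, 0.0]
ft_force: [-0.3, -0.3, 0.4]
width: 0.068
grip_force: 0.0
```

```bash
python3 -c "
from h import *
plan((.502,.0465,.07,135.5))"
```

```text
at [ 0.5098 -0.0419  0.1296] yaw 135.2 t 9.6 w 0.068 F [-0.3 -0.3  0.4] q7 0.67
(0.502, 0.0465, 0.07, 135.5) dp [0.271, 0.229, 0.238] spin -0.0018 rows>= 3
```

Request:
carry_out --deltas '[{"hand": 70,"dp": [0.27,0.23,0],"spin": -0.002},{"hand": 70,"dp": [0.27,0.23,0],"spin": -0.002},{"hand": 70,"dp": [0.27,0.23,0.1],"spin": -0.002},{"hand": 70,"dp": [0.27,0.23,0.25],"spin": -0.002},{"hand": 70,"dp": [0.27,0.23,0.35],"spin": -0.002},{"hand": 70,"dp": [0.27,0.23,0.45],"spin": -0.002},{"hand": 70,"dp": [0.27,0.23,0.495],"spin": -0.002},{"hand": 70,"dp": [0.27,0.23,0.495],"spin": -0.002},{"hand": 44,"dp": [0.27,0.23,0.495],"spin": -0.002},{"hand": 44,"dp": [0.27,0.23,0.495],"spin": -0.002},{"hand": 44,"dp": [0.27,0.23,0.495],"spin": -0.002},{"hand": 44,"dp": [0.27,0.23,0.495],"spin": -0.002},{"hand": 44,"dp": [0.27,0.23,0.495],"spin": -0.002},{"hand": 44,"dp": [0.27,0.23,0.495],"spin": -0.002}]'

```text
time: 11.0
ee_pos: [0.504, 0.0477, 0.007]
eef_rot: [0.38, 0.925, 0.001, 0.001]
ft_force: [1.8, 1.5, 7.5]
width: 0.0479
grip_force: 8.0
```

```bash
python3 -c "
from h import *
plan((.484,-.13,.006,115),(.466,-.27,.006,98))"
```

```text
at [0.504  0.0477 0.007 ] yaw 135.4 t 11.0 w 0.0479 F [1.8 1.5 7.5] q7 0.38
(0.484, -0.13, 0.006, 115) dp [-0.442, -0.562, 0.003] spin 0.1133 rows>= 4
(0.466, -0.27, 0.006, 98) dp [-0.784, -1.011, 0.003] spin 0.2077 rows>= 7
```

Request:
carry_out --deltas '[{"hand": 44,"dp": [-0.02,-0.03,0],"spin": 0.005},{"hand": 44,"dp": [-0.06,-0.08,0],"spin": 0.015},{"hand": 44,"dp": [-0.1,-0.13,0],"spin": 0.025},{"hand": 44,"dp": [-0.14,-0.18,0],"spin": 0.04},{"hand": 44,"dp": [-0.18,-0.235,0],"spin": 0.05},{"hand": 44,"dp": [-0.22,-0.29,0],"spin": 0.06},{"hand": 44,"dp": [-0.26,-0.34,0],"spin": 0.07},{"hand": 44,"dp": [-0.3,-0.39,0],"spin": 0.08},{"hand": 44,"dp": [-0.34,-0.44,0],"spin": 0.09},{"hand": 44,"dp": [-0.38,-0.5,0],"spin": 0.1},{"hand": 44,"dp": [-0.43,-0.56,0],"spin": 0.115},{"hand": 44,"dp": [-0.48,-0.62,0],"spin": 0.125},{"hand": 44,"dp": [-0.53,-0.69,0],"spin": 0.14},{"hand": 44,"dp": [-0.58,-0.75,0],"spin": 0.15},{"hand": 44,"dp": [-0.63,-0.82,0],"spin": 0.17},{"hand": 44,"dp": [-0.68,-0.88,0],"spin": 0.18},{"hand": 44,"dp": [-0.73,-0.94,0],"spin": 0.195},{"hand": 44,"dp": [-0.77,-0.99,0],"spin": 0.205},{"hand": 44,"dp": [-0.77,-0.99,0],"spin": 0.205},{"hand": 44,"dp": [-0.77,-0.99,0],"spin": 0.205}]'

```text
time: 13.0
ee_pos: [0.4661, -0.2661, 0.0067]
eef_rot: [0.654, 0.757, -0.0, 0.001]
ft_force: [0.0, -6.5, 5.6]
width: 0.048
grip_force: 8.0
```

Request:
carry_out --deltas '[{"hand": 60,"dp": [0,0,0],"spin": 0},{"hand": 60,"dp": [0,0,0],"spin": 0},{"hand": 60,"dp": [0,0,0],"spin": 0},{"hand": 60,"dp": [0,0,0],"spin": 0},{"hand": 60,"dp": [0,0,-0.1],"spin": 0},{"hand": 60,"dp": [0,0,-0.3],"spin": 0},{"hand": 60,"dp": [0,0,-0.5],"spin": 0},{"hand": 75,"dp": [0,0,-0.75],"spin": 0},{"hand": 75,"dp": [0,0,-0.75],"spin": 0}]'

```text
time: 13.9
ee_pos: [0.468, -0.2648, 0.1991]
eef_rot: [0.653, 0.758, 0.001, 0.004]
ft_force: [0.9, -0.4, -0.1]
width: 0.0692
grip_force: 0.0
```

```bash
python3 -c "
from h import *
plan((.50,-.03,.19,170),(.5685,.231,.08,180))
crop('scene',130,130,400,180,2,'s1.png')"
```

```text
at [ 0.468  -0.2648  0.1991] yaw 98.5 t 13.9 w 0.0692 F [ 0.9 -0.4 -0.1] q7 0.52
(0.5, -0.03, 0.19, 170) dp [0.91, 0.265, 0.033] spin -0.3973 rows>= 9
(0.5685, 0.231, 0.08, 180) dp [1.905, 0.688, 0.471] spin -0.4528 rows>= 11
```

View pics/s1.png

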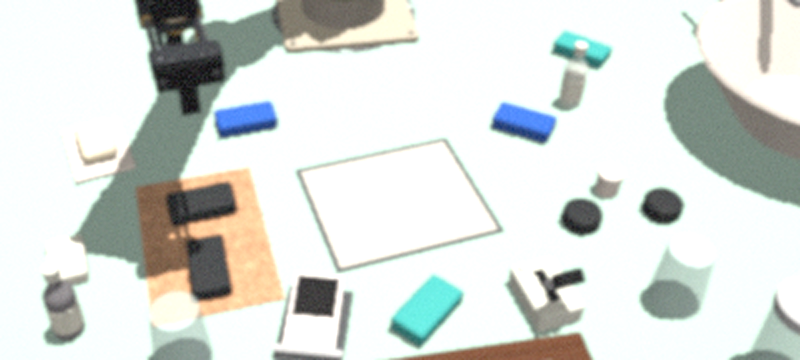

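Request:
carry_out --deltas '[{"hand": 80,"dp": [0.91,0.26,0],"spin": -0.4},{"hand": 80,"dp": [0.91,0.26,0],"spin": -0.4},{"hand": 80,"dp": [0.91,0.26,0],"spin": -0.4},{"hand": 80,"dp": [0.91,0.26,0],"spin": -0.4},{"hand": 80,"dp": [0.91,0.26,0],"spin": -0.4},{"hand": 80,"dp": [0.91,0.26,0],"spin": -0.4},{"hand": 80,"dp": [0.91,0.26,0],"spin": -0.4},{"hand": 80,"dp": [0.91,0.26,0],"spin": -0.4},{"hand": 80,"dp": [0.91,0.26,0],"spin": -0.4},{"hand": 80,"dp": [0.91,0.26,0],"spin": -0.4}]'

```text
time: 14.95
ee_pos: [0.4958, -0.0295, 0.1919]
eef_rot: [0.083, 0.997, 0.0, -0.001]
ft_force: [-1.1, -0.3, 0.5]
width: 0.08
grip_force: 0.0
```

```bash
python3 -c "
from h import *
print(px2w('scene',421,236,.022),px2w('scene',461,232,.022),px2w('scene',130+305,130+90,.03))
plan((.5685,.220,.19,180),(.5685,.231,.08,180),(.5685,.231,.006,180))"
```

```text
[0.5762915  0.23063963 0.022     ] [0.57955867 0.34331725 0.022     ] [0.53096149 0.28699338 0.03      ]
at [ 0.4958 -0.0295  0.1919] yaw 170.5 t 14.95 w 0.08 F [-1.1 -0.3  0.5] q7 1.31
(0.5685, 0.22, 0.19, 180) dp [-0.123, 1.032, 0.008] spin -0.0526 rows>= 6
(0.5685, 0.231, 0.08, 180) dp [-0.116, 1.075, 0.448] spin -0.0526 rows>= 6
(0.5685, 0.231, 0.006, 180) dp [-0.117, 1.075, 0.744] spin -0.0526 rows>= 7
```

Request:
carry_out --deltas '[{"hand": 80,"dp": [-0.12,1.0,0],"spin": -0.053},{"hand": 80,"dp": [-0.12,1.0,0],"spin": -0.053},{"hand": 80,"dp": [-0.12,1.0,0],"spin": -0.053},{"hand": 80,"dp": [-0.12,1.0,0],"spin": -0.053},{"hand": 80,"dp": [-0.12,1.0,0],"spin": -0.053},{"hand": 80,"dp": [-0.12,1.0,0.2],"spin": -0.053},{"hand": 80,"dp": [-0.12,1.0,0.4],"spin": -0.053},{"hand": 80,"dp": [-0.12,1.0,0.4],"spin": -0.053},{"hand": 80,"dp": [-0.12,1.0,0.4],"spin": -0.053}]'

```text
time: 15.85
ee_pos: [0.5671, 0.2119, 0.0934]
eef_rot: [0.0, 1.0, -0.0, -0.001]
ft_force: [0.1, 1.0, 1.7]
width: 0.08
grip_force: 0.0
```

```bash
python3 -c "
from h import *
plan((.5685,.231,.006,180))"
```

```text
at [0.5671 0.2119 0.0934] yaw 179.9 t 15.85 w 0.08 F [0.1 1.  1.7] q7 0.88
(0.5685, 0.231, 0.006, 180) dp [-0.006, 0.077, 0.35] spin -0.0003 rows>= 2
```

Request:
carry_out --force 6 --deltas '[{"hand": 80,"dp": [-0.006,0.077,0],"spin": 0},{"hand": 80,"dp": [-0.006,0.077,0.1],"spin": 0},{"hand": 80,"dp": [-0.006,0.077,0.2],"spin": 0},{"hand": 80,"dp": [-0.006,0.077,0.3],"spin": 0},{"hand": 80,"dp": [-0.006,0.077,0.35],"spin": 0},{"hand": 80,"dp": [-0.006,0.077,0.35],"spin": 0},{"hand": 50,"dp": [-0.006,0.077,0.35],"spin": 0},{"hand": 50,"dp": [-0.006,0.077,0.35],"spin": 0},{"hand": 50,"dp": [-0.006,0.077,0.35],"spin": 0},{"hand": 50,"dp": [-0.006,0.077,0.35],"spin": 0},{"hand": 50,"dp": [-0.006,0.077,0.35],"spin": 0},{"hand": 50,"dp": [-0.006,0.077,0.35],"spin": 0},{"hand": 50,"dp": [-0.006,0.077,0.35],"spin": 0}]'

```text
time: 17.15
ee_pos: [0.5693, 0.2321, 0.0065]
eef_rot: [-0.0, 1.0, 0.001, 0.001]
ft_force: [-0.1, 1.0, 1.4]
width: 0.0533
grip_force: 0.5
```

```bash
python3 -c "
from h import *
plan((.49,-.02,.006,180))"
```

```text
at [0.5693 0.2321 0.0065] yaw -180.0 t 17.15 w 0.0533 F [-0.1  1.   1.4] q7 0.79
(0.49, -0.02, 0.006, 180) dp [0.318, -1.008, 0.001] spin 0.0002 rows>= 6
```

Request:
carry_out --force 8 --deltas '[{"hand": 48,"dp": [0,0,0],"spin": 0},{"hand": 48,"dp": [0,0,0],"spin": 0},{"hand": 48,"dp": [0.01,-0.03,0],"spin": 0},{"hand": 48,"dp": [0.03,-0.08,0],"spin": 0},{"hand": 48,"dp": [0.05,-0.14,0],"spin": 0},{"hand": 48,"dp": [0.07,-0.2,0],"spin": 0}]'

```text
time: 17.75
ee_pos: [0.551, 0.1793, 0.0057]
eef_rot: [0.0, 1.0, -0.0, -0.0]
ft_force: [1.8, 1.7, 2.3]
width: 0.0532
grip_force: 8.0
```

```bash
python3 -c "
from h import *
plan((.49,-.02,.006,180))"
```

```text
at [0.551  0.1793 0.0057] yaw 180.0 t 17.75 w 0.0532 F [1.8 1.7 2.3] q7 0.86
(0.49, -0.02, 0.006, 180) dp [0.244, -0.797, -0.001] spin -0.0002 rows>= 5
```

Request:
carry_out --deltas '[{"hand": 48,"dp": [0.02,-0.06,0],"spin": 0},{"hand": 48,"dp": [0.04,-0.12,0],"spin": 0},{"hand": 48,"dp": [0.06,-0.18,0],"spin": 0},{"hand": 48,"dp": [0.08,-0.25,0],"spin": 0},{"hand": 48,"dp": [0.1,-0.32,0],"spin": 0},{"hand": 48,"dp": [0.12,-0.39,0],"spin": 0},{"hand": 48,"dp": [0.14,-0.46,0],"spin": 0},{"hand": 48,"dp": [0.16,-0.53,0],"spin": 0},{"hand": 48,"dp": [0.18,-0.6,0],"spin": 0},{"hand": 48,"dp": [0.2,-0.67,0],"spin": 0},{"hand": 48,"dp": [0.22,-0.73,0],"spin": 0},{"hand": 48,"dp": [0.235,-0.77,0],"spin": 0},{"hand": 48,"dp": [0.244,-0.8,0],"spin": 0},{"hand": 48,"dp": [0.244,-0.8,0],"spin": 0},{"hand": 48,"dp": [0.244,-0.8,0],"spin": 0}]'

```text
time: 19.25
ee_pos: [0.4902, -0.0194, 0.0057]
eef_rot: [0.0, 1.0, -0.0, -0.0]
ft_force: [-1.6, -0.8, 0.8]
width: 0.0534
grip_force: 8.0
```

Request:
carry_out --deltas '[{"hand": 66,"dp": [0,0,0],"spin": 0},{"hand": 66,"dp": [0,0,0],"spin": 0},{"hand": 66,"dp": [0,0,0],"spin": 0},{"hand": 66,"dp": [0,0,0],"spin": 0},{"hand": 66,"dp": [0,0,-0.1],"spin": 0},{"hand": 70,"dp": [0,0,-0.3],"spin": 0},{"hand": 80,"dp": [0,0,-0.5],"spin": 0},{"hand": 80,"dp": [0,0,-0.5],"spin": 0}]'

```text
time: 20.05
ee_pos: [0.4941, -0.0182, 0.1369]
eef_rot: [-0.0, 1.0, -0.001, 0.005]
ft_force: [1.3, -0.5, -0.1]
width: 0.0768
grip_force: 0.0
```

```bash
python3 -c "
from h import *
plan((.568,.19,.13,180),(.568,.346,.13,180))
im=camera('top');cv2.imwrite('pics/t2.png',cv2.convertScaleAbs(cv2.resize(im[100:240,160:460,::-1],None,fx=2.6,fy=2.6,interpolation=cv2.INTER_CUBIC),alpha=1.6,beta=15))"
```

```text
at [ 0.4941 -0.0182  0.1369] yaw -179.9 t 20.05 w 0.0768 F [ 1.3 -0.5 -0.1] q7 1.4
(0.568, 0.19, 0.13, 180) dp [-0.296, 0.833, 0.029] spin 0.0003 rows>= 5
(0.568, 0.346, 0.13, 180) dp [-0.296, 1.457, 0.028] spin 0.0003 rows>= 8
```

View pics/t2.png

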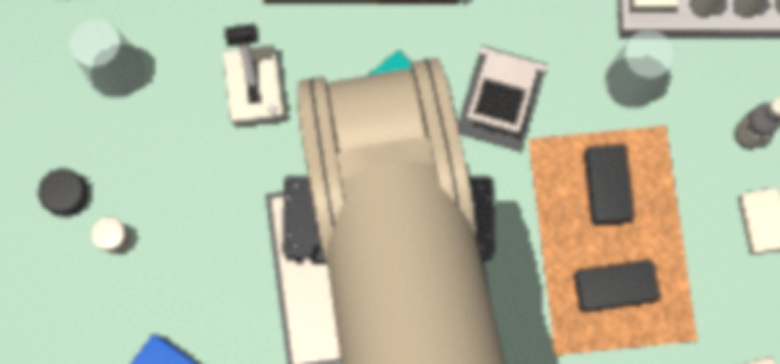

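Request:
carry_out --deltas '[{"hand": 80,"dp": [-0.3,0.95,0],"spin": 0},{"hand": 80,"dp": [-0.3,0.95,0],"spin": 0},{"hand": 80,"dp": [-0.3,0.95,0],"spin": 0},{"hand": 80,"dp": [-0.3,0.95,0],"spin": 0},{"hand": 80,"dp": [-0.3,0.95,0],"spin": 0},{"hand": 80,"dp": [-0.3,0.95,0],"spin": 0},{"hand": 80,"dp": [-0.3,0.95,0],"spin": 0}]'

```text
time: 20.8
ee_pos: [0.5643, 0.2204, 0.1291]
eef_rot: [-0.002, 1.0, 0.0, -0.001]
ft_force: [-1.3, -0.7, -0.1]
width: 0.0799
grip_force: 0.0
```

```bash
python3 -c "
from h import *
plan((.568,.346,.006,180))"
```

```text
at [0.5643 0.2204 0.1291] yaw -179.8 t 20.8 w 0.0799 F [-1.3 -0.7 -0.1] q7 0.86
(0.568, 0.346, 0.006, 180) dp [-0.018, 0.502, 0.492] spin 0.0011 rows>= 4
```

Request:
carry_out --force 8 --deltas '[{"hand": 80,"dp": [-0.018,0.5,0],"spin": 0},{"hand": 80,"dp": [-0.018,0.5,0],"spin": 0},{"hand": 80,"dp": [-0.018,0.5,0],"spin": 0},{"hand": 80,"dp": [-0.018,0.5,0],"spin": 0},{"hand": 80,"dp": [-0.018,0.5,0.15],"spin": 0},{"hand": 80,"dp": [-0.018,0.5,0.3],"spin": 0},{"hand": 80,"dp": [-0.018,0.5,0.4],"spin": 0},{"hand": 80,"dp": [-0.018,0.5,0.47],"spin": 0},{"hand": 80,"dp": [-0.018,0.5,0.492],"spin": 0},{"hand": 80,"dp": [-0.018,0.5,0.492],"spin": 0},{"hand": 48,"dp": [-0.018,0.5,0.492],"spin": 0},{"hand": 48,"dp": [-0.018,0.5,0.492],"spin": 0},{"hand": 48,"dp": [-0.018,0.5,0.492],"spin": 0},{"hand": 48,"dp": [-0.018,0.5,0.492],"spin": 0},{"hand": 48,"dp": [-0.018,0.5,0.492],"spin": 0},{"hand": 48,"dp": [-0.018,0.5,0.492],"spin": 0},{"hand": 48,"dp": [-0.018,0.5,0.492],"spin": 0},{"hand": 48,"dp": [-0.018,0.5,0.492],"spin": 0}]'

```text
time: 22.6
ee_pos: [0.5702, 0.3447, 0.0087]
eef_rot: [-0.0, 1.0, 0.001, 0.001]
ft_force: [-0.1, 2.1, 7.0]
width: 0.053
grip_force: 8.0
```

```bash
python3 -c "
from h import *
plan((.585,.32,.006,180),(.585,.18,.006,180),(.54,.10,.006,180))"
```

```text
at [0.5702 0.3447 0.0087] yaw -180.0 t 22.6 w 0.053 F [-0.1  2.1  7. ] q7 0.62
(0.585, 0.32, 0.006, 180) dp [-0.059, -0.099, 0.011] spin 0.0002 rows>= 1
(0.585, 0.18, 0.006, 180) dp [-0.059, -0.659, 0.01] spin 0.0002 rows>= 4
(0.54, 0.1, 0.006, 180) dp [0.121, -0.979, 0.009] spin 0.0002 rows>= 5
```

Request:
carry_out --deltas '[{"hand": 48,"dp": [-0.03,-0.02,0],"spin": 0},{"hand": 48,"dp": [-0.06,-0.05,0],"spin": 0},{"hand": 48,"dp": [-0.07,-0.1,0],"spin": 0},{"hand": 48,"dp": [-0.07,-0.15,0],"spin": 0},{"hand": 48,"dp": [-0.07,-0.2,0],"spin": 0},{"hand": 48,"dp": [-0.07,-0.26,0],"spin": 0},{"hand": 48,"dp": [-0.07,-0.32,0],"spin": 0},{"hand": 48,"dp": [-0.07,-0.38,0],"spin": 0},{"hand": 48,"dp": [-0.07,-0.44,0],"spin": 0},{"hand": 48,"dp": [-0.06,-0.5,0],"spin": 0},{"hand": 48,"dp": [-0.05,-0.56,0],"spin": 0},{"hand": 48,"dp": [-0.03,-0.62,0],"spin": 0},{"hand": 48,"dp": [-0.01,-0.68,0],"spin": 0},{"hand": 48,"dp": [0.02,-0.74,0],"spin": 0},{"hand": 48,"dp": [0.05,-0.8,0],"spin": 0},{"hand": 48,"dp": [0.08,-0.86,0],"spin": 0},{"hand": 48,"dp": [0.11,-0.92,0],"spin": 0},{"hand": 48,"dp": [0.13,-0.97,0],"spin": 0},{"hand": 48,"dp": [0.13,-0.97,0],"spin": 0}]'

```text
time: 24.5
ee_pos: [0.5376, 0.0991, 0.0084]
eef_rot: [0.001, 1.0, -0.001, 0.0]
ft_force: [-2.0, -1.5, 9.3]
width: 0.053
grip_force: 8.0
```

```bash
python3 -c "
from h import *
plan((.48,.062,.006,180))"
```

```text
at [0.5376 0.0991 0.0084] yaw 179.9 t 24.5 w 0.053 F [-2.  -1.5  9.3] q7 0.97
(0.48, 0.062, 0.006, 180) dp [0.23, -0.149, 0.01] spin -0.0005 rows>= 2
```

Request:
carry_out --deltas '[{"hand": 48,"dp": [0.04,-0.025,0],"spin": 0},{"hand": 48,"dp": [0.08,-0.05,0],"spin": 0},{"hand": 48,"dp": [0.12,-0.075,0],"spin": 0},{"hand": 48,"dp": [0.16,-0.1,0],"spin": 0},{"hand": 48,"dp": [0.2,-0.125,0],"spin": 0},{"hand": 48,"dp": [0.23,-0.14,0],"spin": 0},{"hand": 48,"dp": [0.23,-0.14,0],"spin": 0},{"hand": 48,"dp": [0.23,-0.14,0],"spin": 0},{"hand": 62,"dp": [0.23,-0.14,0],"spin": 0},{"hand": 62,"dp": [0.23,-0.14,0],"spin": 0},{"hand": 62,"dp": [0.23,-0.14,0],"spin": 0},{"hand": 62,"dp": [0.23,-0.14,0],"spin": 0},{"hand": 62,"dp": [0.23,-0.14,-0.1],"spin": 0},{"hand": 62,"dp": [0.23,-0.14,-0.3],"spin": 0},{"hand": 0,"dp": [0.23,-0.14,-0.5],"spin": 0},{"hand": 0,"dp": [0.23,-0.14,-0.7],"spin": 0},{"hand": 0,"dp": [0.23,-0.14,-0.7],"spin": 0}]'

```text
time: 26.2
ee_pos: [0.483, 0.0672, 0.1887]
eef_rot: [-0.0, 1.0, -0.0, 0.004]
ft_force: [-0.3, -0.1, -0.1]
width: 0.0458
grip_force: 0.0
```

```bash
python3 -c "
from h import *
plan((.64,.05,.19,186),(.79,.12,.19,187),(.79,.15,.08,187))
crop('scene',130,130,400,180,2,'s2.png')"
```

```text
at [0.483  0.0672 0.1887] yaw -180.0 t 26.2 w 0.0458 F [-0.3 -0.1 -0.1] q7 1.25
(0.64, 0.05, 0.19, 186) dp [-0.628, -0.069, 0.001] spin -0.0331 rows>= 4
(0.79, 0.12, 0.19, 187) dp [-1.228, 0.211, 0.006] spin -0.0387 rows>= 7
(0.79, 0.15, 0.08, 187) dp [-1.224, 0.331, 0.446] spin -0.0387 rows>= 7
```

View pics/s2.png

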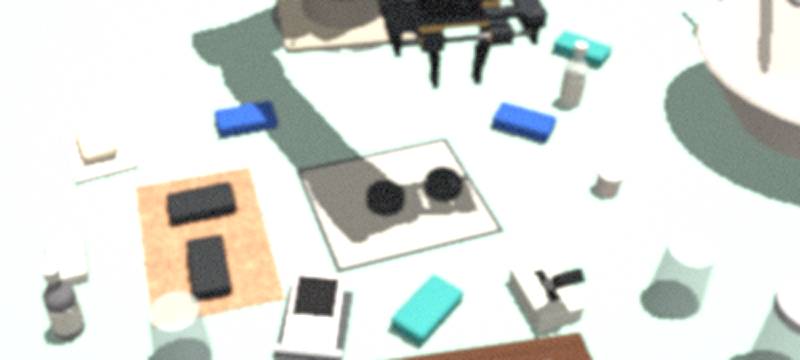

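```bash
python3 -c "
from h import *
b=px2w('scene',547/1.25,447/1.25,0);print(b)
print([ (z,w2px('scene',[b[0],b[1],z])*1.25) for z in (.06,.08,.1)])
b=px2w('scene',397/1.25,407/1.25,.08);print('near',b)
b=px2w('top',323/1.25,126/1.25,0.0);print('top near-left base',b, px2w('top',323/1.25,112/1.25,0.08), px2w('top',324/1.25,67/1.25,.08))
"
```

```text
[0.90525374 0.14679213 0.        ]
[(0.06, array([554.46171206, 427.51003188])), (0.08, array([557.10029906, 420.61805103])), (0.1, array([559.82040587, 413.51314071]))]
near [ 0.83764837 -0.09927232  0.08      ]
top near-left base [0.80015527 0.14160809 0.        ] [0.79938563 0.13038626 0.08      ] [0.91044387 0.13091577 0.08      ]
```

Request:
carry_out --deltas '[{"hand": 0,"dp": [-1.0,0.33,0],"spin": -0.039},{"hand": 0,"dp": [-1.0,0.33,0],"spin": -0.039},{"hand": 0,"dp": [-1.0,0.33,0],"spin": -0.039},{"hand": 0,"dp": [-1.0,0.33,0],"spin": -0.039},{"hand": 0,"dp": [-1.0,0.33,0],"spin": -0.039},{"hand": 0,"dp": [-1.0,0.33,0],"spin": -0.039},{"hand": 0,"dp": [-1.0,0.33,0],"spin": -0.039},{"hand": 0,"dp": [-1.0,0.33,0],"spin": -0.039}]'

```text
time: 27.05
ee_pos: [0.7291, 0.1492, 0.1811]
eef_rot: [-0.062, 0.998, -0.0, -0.001]
ft_force: [-0.3, 0.1, -0.9]
width: 0.0005
grip_force: 0.0
```

```bash
python3 -c "
from h import *
plan((.77,.15,.19,187),(.77,.15,.083,187),(.68,.136,.083,187))"
```

```text
at [0.7291 0.1492 0.1811] yaw -172.9 t 27.05 w 0.0005 F [-0.3  0.1 -0.9] q7 1.17
(0.77, 0.15, 0.19, 187) dp [-0.163, -0.017, -0.036] spin 0.0005 rows>= 1
(0.77, 0.15, 0.083, 187) dp [-0.164, -0.017, 0.392] spin 0.0005 rows>= 3
(0.68, 0.136, 0.083, 187) dp [0.2, -0.028, 0.393] spin 0.0005 rows>= 3
```

Request:
carry_out --deltas '[{"hand": 0,"dp": [-0.165,-0.017,0],"spin": 0},{"hand": 0,"dp": [-0.165,-0.017,0],"spin": 0},{"hand": 0,"dp": [-0.165,-0.017,0],"spin": 0},{"hand": 0,"dp": [-0.165,-0.017,0.15],"spin": 0},{"hand": 0,"dp": [-0.165,-0.017,0.3],"spin": 0},{"hand": 0,"dp": [-0.165,-0.017,0.39],"spin": 0},{"hand": 0,"dp": [-0.165,-0.017,0.39],"spin": 0},{"hand": 0,"dp": [-0.13,-0.02,0.39],"spin": 0},{"hand": 0,"dp": [-0.1,-0.02,0.39],"spin": 0},{"hand": 0,"dp": [-0.06,-0.02,0.39],"spin": 0},{"hand": 0,"dp": [-0.02,-0.02,0.39],"spin": 0},{"hand": 0,"dp": [0.02,-0.025,0.39],"spin": 0},{"hand": 0,"dp": [0.06,-0.025,0.39],"spin": 0},{"hand": 0,"dp": [0.1,-0.025,0.39],"spin": 0},{"hand": 0,"dp": [0.14,-0.025,0.39],"spin": 0},{"hand": 0,"dp": [0.16,-0.025,0.39],"spin": 0},{"hand": 0,"dp": [0.16,-0.025,0.39],"spin": 0},{"hand": 0,"dp": [0.06,-0.025,0.3],"spin": 0},{"hand": 0,"dp": [0.06,-0.025,0.1],"spin": 0},{"hand": 0,"dp": [0.06,-0.025,0],"spin": 0}]'

```text
time: 29.05
ee_pos: [0.7167, 0.1415, 0.189]
eef_rot: [-0.061, 0.998, 0.001, 0.003]
ft_force: [-0.0, -0.1, 0.4]
width: 0.001
grip_force: 0.0
```

```bash
python3 -c "
from h import *
plan((.662,-.08,.18,170),(.662,-.138,.1,165))"
```

```text
at [0.7167 0.1415 0.189 ] yaw -173.0 t 29.05 w 0.001 F [-0.  -0.1  0.4] q7 1.16
(0.662, -0.08, 0.18, 170) dp [0.326, -0.853, 0.033] spin 0.0946 rows>= 5
(0.662, -0.138, 0.1, 165) dp [0.356, -1.083, 0.353] spin 0.1223 rows>= 6
```

Request:
carry_out --deltas '[{"hand": 0,"dp": [0.35,-1.0,0],"spin": 0.122},{"hand": 0,"dp": [0.35,-1.0,0],"spin": 0.122},{"hand": 0,"dp": [0.35,-1.0,0],"spin": 0.122},{"hand": 0,"dp": [0.35,-1.0,0],"spin": 0.122},{"hand": 0,"dp": [0.35,-1.0,0],"spin": 0.122},{"hand": 0,"dp": [0.35,-1.0,0],"spin": 0.122},{"hand": 0,"dp": [0.35,-1.0,0],"spin": 0.122}]'

```text
time: 29.75
ee_pos: [0.6589, -0.1222, 0.1844]
eef_rot: [0.133, 0.991, -0.001, 0.001]
ft_force: [-0.2, 0.6, 0.4]
width: 0.0004
grip_force: 0.0
```

```bash
python3 -c "
from h import *
plan((.662,-.138,.06,165),(.662,-.138,.02,165))
im=camera('top');cv2.imwrite('pics/t3.png',cv2.convertScaleAbs(cv2.resize(im[100:240,160:460,::-1],None,fx=2.6,fy=2.6,interpolation=cv2.INTER_CUBIC),alpha=1.6,beta=15))"
```

```text
at [ 0.6589 -0.1222  0.1844] yaw 164.8 t 29.75 w 0.0004 F [-0.2  0.6  0.4] q7 1.17
(0.662, -0.138, 0.06, 165) dp [-0.027, -0.056, 0.498] spin -0.0014 rows>= 3
(0.662, -0.138, 0.02, 165) dp [-0.027, -0.056, 0.658] spin -0.0014 rows>= 4
```

View pics/t3.png

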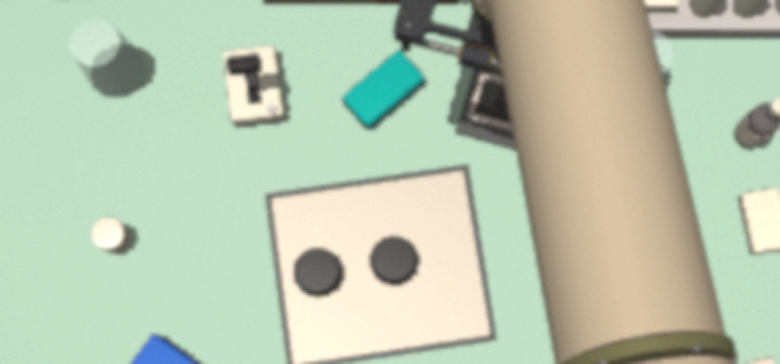

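```bash
python3 -c "
from h import *
d=np.array([.99,.13,0])
for a in np.arange(-.6,.61,.2):
  p=w2px('top',np.array([.688,.1366,.03])+.072*(np.sin(a)*d+np.array([0,0,np.cos(a)])));print(round(a,1),(p-[160,100])*2.6)
crop('top',235,100,60,50,10,'c4.png')"
```

```text
-0.6 [250.06537647 103.01237223]
-0.4 [247.88019119  89.63051986]
-0.2 [245.94195666  75.98908549]
0.0 [244.34367325  62.73288767]
0.2 [243.15994131  50.48703606]
0.4 [242.44203795  39.81453945]
0.6 [242.21524969  31.18081144]
```

View pics/c4.png

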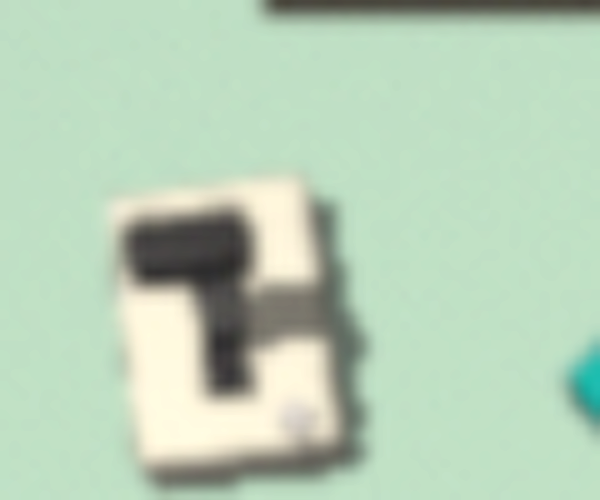

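```bash
python3 -c "
from h import *
plan((.745,.1,.19,187))"
```

```text
at [ 0.6597 -0.1169  0.1841] yaw 165.1 t 29.85 w 0.0006 F [-0.4  0.1 -1. ] q7 1.17
(0.745, 0.1, 0.19, 187) dp [-0.107, 0.926, -0.023] spin -0.1216 rows>= 5
```

Request:
carry_out --deltas '[{"hand": 0,"dp": [-0.107,1.0,-0.02],"spin": -0.122},{"hand": 0,"dp": [-0.107,1.0,-0.02],"spin": -0.122},{"hand": 0,"dp": [-0.107,1.0,-0.02],"spin": -0.122},{"hand": 0,"dp": [-0.107,1.0,-0.02],"spin": -0.122},{"hand": 0,"dp": [-0.107,1.0,-0.02],"spin": -0.122},{"hand": 0,"dp": [-0.107,1.0,-0.02],"spin": -0.122},{"hand": 0,"dp": [-0.107,1.0,-0.02],"spin": -0.122},{"hand": 0,"dp": [-0.107,1.0,-0.02],"spin": -0.122}]'

```text
time: 30.65
ee_pos: [0.7497, 0.1171, 0.1883]
eef_rot: [-0.062, 0.998, -0.0, 0.0]
ft_force: [-0.3, 0.0, -0.1]
width: 0.0005
grip_force: 0.0
```

```bash
python3 -c "
from h import *
plan((.75,.145,.19,187),(.75,.145,.083,187),(.71,.139,.083,187),(.66,.133,.083,187))"
```

```text
at [0.7497 0.1171 0.1883] yaw -172.9 t 30.65 w 0.0005 F [-0.3  0.  -0.1] q7 1.22
(0.75, 0.145, 0.19, 187) dp [-0.015, 0.11, -0.007] spin 0.0004 rows>= 1
(0.75, 0.145, 0.083, 187) dp [-0.015, 0.111, 0.421] spin 0.0004 rows>= 3
(0.71, 0.139, 0.083, 187) dp [0.147, 0.106, 0.421] spin 0.0004 rows>= 3
(0.66, 0.133, 0.083, 187) dp [0.349, 0.107, 0.421] spin 0.0004 rows>= 3
```

Request:
carry_out --deltas '[{"hand": 0,"dp": [-0.015,0.11,0],"spin": 0},{"hand": 0,"dp": [-0.015,0.11,0.1],"spin": 0},{"hand": 0,"dp": [-0.015,0.11,0.25],"spin": 0},{"hand": 0,"dp": [-0.015,0.11,0.42],"spin": 0},{"hand": 0,"dp": [-0.015,0.11,0.42],"spin": 0},{"hand": 0,"dp": [0.04,0.11,0.42],"spin": 0},{"hand": 0,"dp": [0.08,0.11,0.42],"spin": 0},{"hand": 0,"dp": [0.12,0.11,0.42],"spin": 0},{"hand": 0,"dp": [0.15,0.11,0.42],"spin": 0},{"hand": 0,"dp": [0.18,0.11,0.42],"spin": 0},{"hand": 0,"dp": [0.21,0.11,0.42],"spin": 0},{"hand": 0,"dp": [0.24,0.11,0.42],"spin": 0},{"hand": 0,"dp": [0.27,0.11,0.42],"spin": 0},{"hand": 0,"dp": [0.3,0.11,0.42],"spin": 0},{"hand": 0,"dp": [0.31,0.11,0.42],"spin": 0},{"hand": 0,"dp": [0.31,0.11,0.42],"spin": 0}]'

```text
time: 32.25
ee_pos: [0.6768, 0.135, 0.0866]
eef_rot: [-0.06, 0.998, 0.002, 0.009]
ft_force: [27.7, 5.0, -0.2]
width: -0.0
grip_force: 11.5
```

Request:
carry_out --deltas '[{"hand": 0,"dp": [-0.1,0,0],"spin": 0},{"hand": 0,"dp": [-0.12,0,-0.15],"spin": 0},{"hand": 0,"dp": [-0.12,0,-0.35],"spin": 0},{"hand": 0,"dp": [-0.12,0,-0.42],"spin": 0},{"hand": 0,"dp": [0,-0.8,-0.42],"spin": 0.122},{"hand": 0,"dp": [0,-1.0,-0.42],"spin": 0.122},{"hand": 0,"dp": [0,-1.0,-0.42],"spin": 0.122},{"hand": 0,"dp": [0,-1.0,-0.42],"spin": 0.122},{"hand": 0,"dp": [0,-1.0,-0.42],"spin": 0.122},{"hand": 0,"dp": [0,-1.0,-0.42],"spin": 0.122},{"hand": 0,"dp": [0,-1.0,-0.42],"spin": 0.122}]'

```text
time: 33.35
ee_pos: [0.6998, -0.1158, 0.1874]
eef_rot: [0.132, 0.991, -0.0, -0.0]
ft_force: [0.1, 1.7, 0.3]
width: 0.0007
grip_force: 0.0
```

```bash
python3 -c "
from h import *
plan((.662,-.138,.06,165),(.662,-.138,.02,165))
crop('top',235,100,60,50,5,'c5.png')"
```

```text
at [ 0.6998 -0.1158  0.1874] yaw 164.9 t 33.35 w 0.0007 F [0.1 1.7 0.3] q7 1.16
(0.662, -0.138, 0.06, 165) dp [0.122, -0.125, 0.51] spin -0.0007 rows>= 3
(0.662, -0.138, 0.02, 165) dp [0.122, -0.125, 0.67] spin -0.0007 rows>= 4
```

View pics/c5.png

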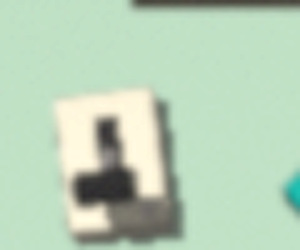

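Request:
carry_out --deltas '[{"hand": 0,"dp": [0.122,-0.125,0.2],"spin": 0},{"hand": 0,"dp": [0.122,-0.125,0.4],"spin": 0},{"hand": 0,"dp": [0.122,-0.125,0.52],"spin": 0},{"hand": 0,"dp": [0.122,-0.125,0.56],"spin": 0},{"hand": 0,"dp": [0.122,-0.125,0.59],"spin": 0},{"hand": 0,"dp": [0.122,-0.125,0.62],"spin": 0},{"hand": 0,"dp": [0.122,-0.125,0.64],"spin": 0},{"hand": 0,"dp": [0.122,-0.125,0.66],"spin": 0},{"hand": 0,"dp": [0.122,-0.125,0.668],"spin": 0},{"hand": 0,"dp": [0.122,-0.125,0.668],"spin": 0},{"hand": 0,"dp": [0.122,-0.125,0.668],"spin": 0}]'

```text
time: 34.5
ee_pos: [0.6638, -0.1348, 0.0237]
eef_rot: [0.129, 0.992, 0.0, 0.001]
ft_force: [-6.6, 3.1, 14.3]
width: 0.0003
grip_force: 6.6
```

Request:
carry_out --deltas '[{"hand": 0,"dp": [0,0,0.012],"spin": 0},{"hand": 0,"dp": [0,0,0.012],"spin": 0},{"hand": 0,"dp": [0,0,0.012],"spin": 0}]'

```text
time: 34.8
ee_pos: [0.6638, -0.1347, 0.0229]
eef_rot: [0.129, 0.992, -0.0, 0.001]
ft_force: [-16.5, 3.1, 32.3]
width: 0.0005
grip_force: 15.7
```

Request:
carry_out --deltas '[{"hand": 0,"dp": [0,0,-0.02],"spin": 0},{"hand": 0,"dp": [0,0,-0.06],"spin": 0},{"hand": 0,"dp": [0,0,-0.15],"spin": 0},{"hand": 0,"dp": [0,0,-0.35],"spin": 0},{"hand": 0,"dp": [0,0,-0.7],"spin": 0},{"hand": 0,"dp": [0,0,-0.7],"spin": 0},{"hand": 0,"dp": [0.9,-0.9,-0.75],"spin": 0.3},{"hand": 0,"dp": [0.9,-0.9,-0.75],"spin": 0.3},{"hand": 0,"dp": [0.9,-0.9,-0.75],"spin": 0.3},{"hand": 0,"dp": [0.9,-0.9,-0.75],"spin": 0.3},{"hand": 0,"dp": [0.9,-0.9,-0.75],"spin": 0.3},{"hand": 0,"dp": [0.9,-0.9,-0.75],"spin": 0.3},{"hand": 0,"dp": [0.9,-0.9,-0.75],"spin": 0.3},{"hand": 0,"dp": [0.9,-0.9,-0.75],"spin": 0.3},{"hand": 0,"dp": [0.9,-0.9,-0.75],"spin": 0.3}]'

```text
time: 36.3
ee_pos: [0.3884, -0.2951, 0.2061]
eef_rot: [0.565, 0.825, -0.0, 0.001]
ft_force: [0.5, -0.3, 0.3]
width: 0.0005
grip_force: 0.0
```

```bash
python3 -c "
from h import *
plan()
im=camera('top');cv2.imwrite('pics/t4.png',cv2.convertScaleAbs(cv2.resize(im[90:300,160:480,::-1],None,fx=2.5,fy=2.5,interpolation=cv2.INTER_CUBIC),alpha=1.6,beta=15))"
```

```text
at [ 0.3884 -0.2951  0.2061] yaw 111.2 t 36.3 w 0.0005 F [ 0.5 -0.3  0.3] q7 0.89
```

View pics/t4.png

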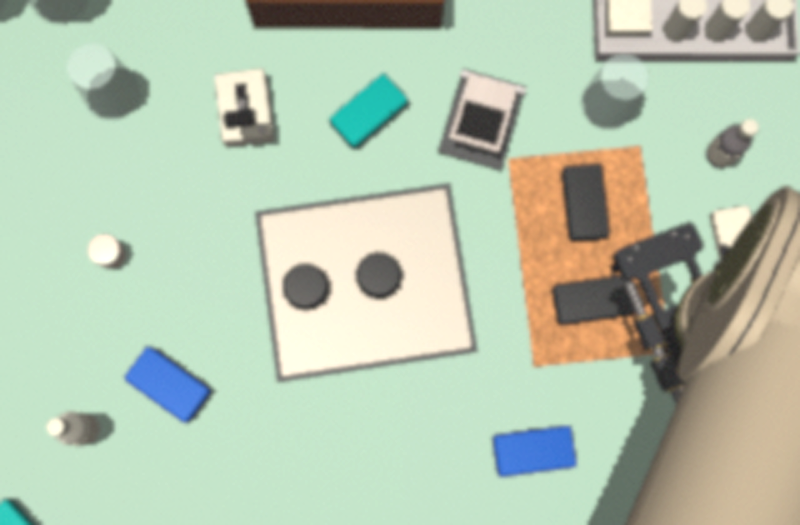

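The picture shows both oblong stones on the mat (585,202 and 590,300). Both round stones are wholly on the plate (305,286 and 378,274), the toggle is ON and the pedal is up. The bystanders haven't moved, so I'm handing in.

```bash
python3 -c "
from bench import *
print(close_job())"
```

```text
the job is handed in; nothing more can be done
None
```

The job is handed in: both oblong stones are on the mat, both round stones are on the plate, the isolator is back on (its first push back stopped upright and needed a second), and the pedal was pressed to its stop and let up.

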